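# Put the pasta stamp away and slide its box shut

## Robot

A 7-joint arm with a two-finger parallel gripper is mounted at the origin on the work surface. World frame = base frame: x ahead of the robot, y to its left, z up, the work surface at z = 0. Lengths are in m, angles in rad, forces in N, time in s.
With the tool pointing down it reaches from about 0.425 to 0.8 m from the base axis. Payload 8.3 kg.
Tool frame: the origin (TCP) lies at the very end of the fingers, on their centre line; the grasp point (between the pads) lies 19 mm behind it; z points along the fingers, y is the line along which they close (so a half turn about z gives the same grasp; the last joint's range is limited). The gripper opens to 85 mm and grips with 20 to 120 N. Pads are 22 mm wide; open, the fingers measure 114 mm over their backs; the gripper's body (76 mm by 85 mm) begins 54 mm behind the grasp point. The pads swing forward as they close: fully open they stand 13 mm farther back than shut.
Start: joints at [1.105, 0.383, 0.016, 1.37, -0.006, 1.388, -0.046], TCP at [0.245, -0.575, 0.231] pointing down, gripper open.
Joint ranges: [-2.95, 2.95], [-0.25, 2.06], [-1.52, 1.56], [0.18, 2.33], [-1.44, 4.58], [0.02, 2.06], [-3.01, 3.01]. Speed limits (rad/s): [2.39, 2.39, 3.01, 3.01, 3.14, 3.14, 3.14].

## Interface

Orientations are given as a unit quaternion [x, y, z, w].
In Python, from rig import status, viewer, order, boxes_of, regions_of gives the robot as it stands.
- The arm moves only by the shell command python3 -m creep 'ROWS'. ROWS is JSON, a list of rows, each a list of 7 numbers: the shift along the tool's x, y, z in units of 50 mm (1.0 is 50 mm), then the turn, a rotation vector about the tool's x, y, z in units of 8 degrees (1.0 is 8 degrees), then the finger opening in mm, from 0 to 85.4. In form: [[tx, ty, tz, wx, wy, wz, hand], ...]. A call has 1 to 5 rows; each row shifts and turns the commanded pose from where the row before left it, along the tool's axes as they then stand; what a row does not reach is not made up. A row lasts 1/10 s, in which the tool goes at most 50 mm and 8.59 degrees, less where a joint would pass 70% of its speed; a pose out of reach is approached as far as the arm can. A call is refused whole if a number of a shift passes 1 or a number of a turn 1, either way. A call with a gripper value outside its range is refused whole. The fingers move at their own pace and stop on an object; the grip force is fixed at half the most. Time passes only in rows, so rows that do not move let the fingers close. It gives the time, the measured TCP pose, the force, the opening and the grip force at its end, in the units of the state.
- status.get_state(): the state, without advancing time (a new reading comes with each control period).
- viewer.capture(name): name is "side" or "top" or "wrist"; returns the picture (480x640x3 uint8, red, green, blue); there is no depth.
- viewer.camera_model(name): a dict with "fx", "fy", "cx", "cy" (pixels), "cam_to_world" (4x4, takes a point from camera to world coordinates). Camera axes: x right, y up, looking along -z (the intrinsics and any distortion apply to the point x, -y, -z); pixel columns grow to the right and rows downward; lengths in m; the calibration is good to about 2 mm. A picture is of the moment at which its call begins: read the wrist's pose just before it. camera_model takes no time and is no camera call; for the wrist camera it gives the pose at the moment of the call.
- order.finish_job(): hands the job in; it is judged then, once.
Trained networks look in the newest picture that a camera, given by its name, has taken for a name from the list of things; names that differ only in an ending like _2 or _b are one class to them, and where a whole thing is asked for, a point or a joint stands for the part that bears it (a point fixed in the world has none). Each returns a list of dicts, best first, with "confidence" (0 to 1); they miss things now and then, are a little off and sometimes report something else, mostly with a low value. They report only what shows in the picture. A call takes as long as a camera call. They do not tell look-alikes from the thing itself.
- boxes_of(camera, target): "at" ([x, y, z] in m, in world coordinates, good to about 4 mm: the middle of the surface that is visible of it).
- regions_of(camera, target): "pixels" (480x640 bool, what is visible of it).
The state is a dict: "time": time; "q": joint angles; "joint_velocities": joint speeds; "joint_torque": joint torques, N m; "eef_pos": TCP position; "eef_rot": TCP orientation; "force": force on the tool from outside, world axes, zero at the start; "ft_torque": the same for the moment, N m; "gripper_width": finger opening in m; "grasp_force": force on a finger pad.
Only numpy, scipy, OpenCV 4.12 (cv2) and the standard library are available. Lean on these libraries where they do the work, as an engineer would, in place of code of your own. Each camera call takes 0.05 s, during which the arm holds its last target. There are 200 camera calls.

## Task

Put the round wooden pasta stamp away: stand it, carved face up, in the free space of its wooden slide-lid box. Then feed the lid nose first part way into the box's grooves, let go of it, and push it on over the small spring ridge until it is fully home against the end wall. Leave the other kitchen tools where they are.

Things in the scene. Friction and masses are not known exactly. Their poses are not given: they have to be found in the camera images.
- box: Slide-lid box of waxed light wood, 218 long (x) x 83 wide (y) x 58 high, fixed, level. Origin: centre of its underside; x points the way the lid slides shut; box positions in these texts are in this frame, mm. The end wall at the mouth (-x) is only 43 high, the one at +x is 58 high. Inner floor at z=5, walls of the hollow 8 thick at the mouth and 11 at the sides.
- box_space (a point): Middle of the free space in the box, on the inner floor: box x=-34, y=0, z=5. The space runs from x=-101 to 33 and is 61 wide; beyond it (x 33 to 79) stands the stamp's fixed mate, a hollow round wooden cutter base 46 across, its top at z=33.
- box_mouth (a point): Outer top edge of the low wall, mid-width: box x=-109, y=0, z=43. From here the lid slides to +x on groove floors at z=43, between groove sides 71 apart, beneath two lips 61 apart (underside z=53, tapering to 51 at the far end; top z=58). In its first 12 mm the mouth is flared to 76 wide and 13 high.
- box_ridge (a point): Top of the ridge, mid-width: box x=89, y=0, z=46. A rounded steel rib across the box, 3 proud of the groove floor, on springs. The lid's nose meets it about 14 before home; pushing the lid over it takes about 9 to 14 N; it then snaps up into the groove under the lid and the last 2 mm are free.
- box_home (a point): Where lid_nose lies when the lid is fully home, its nose against the full-height end wall: box x=101, y=0, z=43. The lid's tail then stands 3 proud of the box's mouth.
- lid: The box's lid, a flat plate of waxed light wood 213 long (x) x 68 wide (y) x 7 thick, about 70 g, loose, lying flat, right way up. Origin: centre of its underside; x points to the nose. Underneath, 12 behind the nose, is a cross groove 10 wide. In the grooves its long edges are covered by the box, so there it can be pushed only by its tail edge.
- lid_nose (a point): Middle of the lid's nose (rounded end, goes in first), on the underside, lid x=+106.5.
- lid_tail (a point): Middle of the lid's tail (square end, three dark finger lines on top 15 to 27 mm from it), on the underside, lid x=-106.5.
- stamp: Pasta stamp: solid turned wooden cylinder 46 across, 36 high, with a slight waist and a carved flower on its top face, about 50 g, standing carved face up. Origin: centre of its underside; z up.
- ring_cutter: Bystander: hollow steel ring cutter, 58 across, 32 high, open at both ends. Origin: centre of its underside.
- scraper: Bystander: dough scraper lying flat, steel blade with black handle, 110 x 134, 17 high. Origin: underside, near its middle.
- dredger: Bystander: metal flour shaker, 71 across, 95 high, with a pierced domed top. Origin: centre of its underside.
- rolling_pin: Bystander: wooden rolling pin, 434 long overall (its y), 44 thick. Origin: under its middle.
Things that resemble listed ones, but are neither listed nor needed, are in the scene too. What is shaped like the stamp but green is not meant.

How it is judged:
By the outcome, as a careful person would: the job done as asked, in the order asked, and still so for the second after the job is handed in, with the robot touching nothing.
It also fails if it takes over 72 s, if anything falls off the work surface, if the arm or the gripper's body presses on something with over 40 N, if the wrist force passes 120 N, or if a joint passes its speed limit or range.

## Working session

There is one attempt and no reset: what is moved stays moved. The work goes in short steps, Python scripts to look and compute and a shell command to move; the robot and the scene stay as the last step left them, time stands still between calls to the robot, and variables do not carry over. Pictures are saved under pics/ and viewed, at most 11 in all, crops included, and the job is handed in when it is done.

```bash
mkdir -p pics; ls
python3 - <<'E'
from rig import status, viewer, boxes_of
import cv2,numpy as np
s=status.get_state();print({k:np.round(v,3).tolist() for k,v in s.items()})
for c in ["top","side"]:
    im=viewer.capture(c);cv2.imwrite(f"pics/{c}0.png",im[:,:,::-1])
    m=viewer.camera_model(c);print(c,{k:np.round(v,3).tolist() if not isinstance(v,str) else v for k,v in m.items()})
    for t in ["box","lid","lid_nose","lid_tail","stamp","box_mouth","box_home","ring_cutter","scraper","dredger","rolling_pin"]:
        print(c,t,[(np.round(d["at"],3).tolist(),round(d["confidence"],2)) for d in boxes_of(c,t)][:4])
E
```

```text
pics
{'time': 0.0, 'q': [1.105, 0.384, 0.016, 1.371, -0.006, 1.388, -0.047], 'joint_velocities': [-0.001, -0.002, 0.002, -0.0, -0.0, 0.0, 0.0], 'joint_torque': [0.0, -62.761, 0.845, -37.183, 0.017, 0.014, -0.0], 'eef_pos': [0.245, -0.574, 0.23], 'eef_rot': [0.98, 0.2, -0.0, -0.001], 'force': [0.338, -0.06, -0.324], 'ft_torque': [0.002, 0.043, -0.026], 'grasp_force': 0.0, 'gripper_width': 0.086}
top {'fx': 471.141, 'fy': 471.141, 'cx': 315.966, 'cy': 234.156, 'cam_to_world': [[-0.004, 0.987, -0.16, 0.429], [-1.0, -0.002, 0.012, 0.003], [0.011, 0.16, 0.987, 1.204], [0.0, 0.0, 0.0, 1.0]]}
top box [([0.538, 0.149, 0.022], 0.74), ([0.458, -0.283, 0.009], 0.49)]
top lid [([0.452, -0.276, 0.01], 0.56)]
top lid_nose []
top lid_tail [([0.456, -0.282, 0.008], 0.92)]
top stamp [([0.675, -0.108, 0.035], 0.84), ([0.784, -0.033, 0.037], 0.58), ([0.667, -0.005, 0.033], 0.55)]
top box_mouth [([0.533, 0.147, 0.024], 0.94)]
top box_home [([0.542, 0.147, 0.022], 0.86)]
top ring_cutter [([0.493, 0.378, 0.023], 0.8)]
top scraper [([0.67, -0.285, 0.011], 0.97)]
top dredger []
top rolling_pin [([0.785, -0.037, 0.039], 0.81)]
side {'fx': 511.688, 'fy': 511.688, 'cx': 324.036, 'cy': 230.713, 'cam_to_world': [[-0.776, 0.347, -0.526, 0.059], [-0.63, -0.417, 0.655, 0.698], [0.009, 0.84, 0.542, 0.647], [0.0, 0.0, 0.0, 1.0]]}
side box [([0.534, 0.16, 0.035], 0.78)]
side lid [([0.451, -0.27, 0.007], 0.64)]
side lid_nose [([0.452, -0.271, 0.005], 0.65)]
side lid_tail [([0.454, -0.274, 0.006], 0.72), ([0.719, 0.298, 0.066], 0.56)]
side stamp [([0.664, 0.004, 0.027], 0.98), ([0.67, -0.101, 0.032], 0.6)]
side box_mouth [([0.532, 0.163, 0.038], 0.82)]
side box_home [([0.534, 0.164, 0.032], 0.57)]
side ring_cutter [([0.489, 0.373, 0.02], 0.75)]
side scraper [([0.668, -0.279, 0.005], 0.71)]
side dredger [([0.719, 0.299, 0.068], 0.96)]
side rolling_pin [([0.777, -0.002, 0.034], 0.93)]
```

View pics/top0.png

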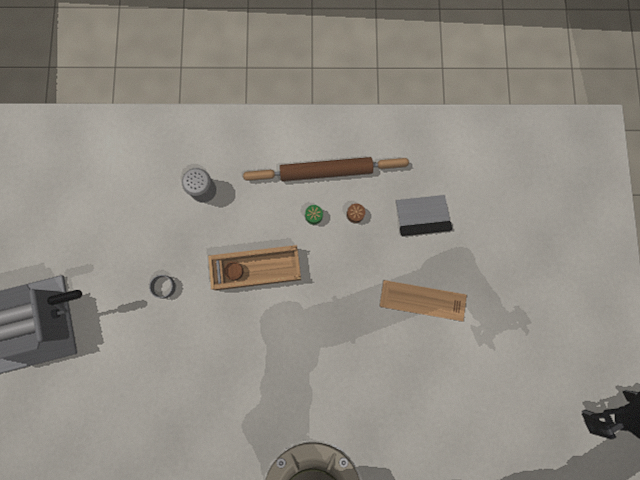

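View pics/side0.png

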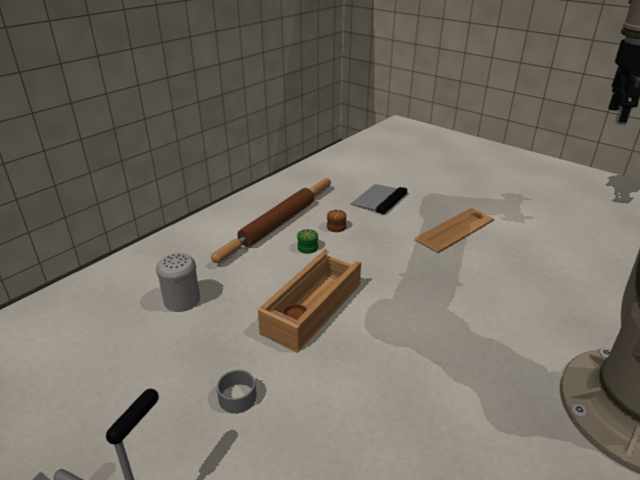

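The top view shows the brown stamp at (356,213) and a green decoy at (314,214). The box is at (254,268), with its low mouth to the right (-y) and its mate to the left. The lid is at (423,300), with finger lines (tail) on its right side, so its nose faces +y. The side view agrees. Next I'll fit silhouettes for precise poses.

```bash
cat > h.py <<'E'
from rig import status, viewer, order, boxes_of, regions_of
import cv2,numpy as np
from scipy.optimize import minimize
from scipy.spatial.transform import Rotation as R
def proj(m,P):
    T=np.linalg.inv(np.array(m["cam_to_world"]));p=np.atleast_2d(P)@T[:3,:3].T+T[:3,3]
    return np.c_[m["cx"]+m["fx"]*p[:,0]/-p[:,2],m["cy"]-m["fy"]*p[:,1]/-p[:,2]]
def ray(m,uv,z):
    T=np.array(m["cam_to_world"]);d=T[:3,:3]@np.array([(uv[0]-m["cx"])/m["fx"],-(uv[1]-m["cy"])/m["fy"],-1])
    return T[:3,3]+d*(z-T[2,3])/d[2]
def pts(pose,P):
    x,y,a=pose;P=np.array(P,float);c,s=np.cos(a),np.sin(a)
    return np.c_[x+c*P[:,0]-s*P[:,1],y+s*P[:,0]+c*P[:,1],P[:,2]]
def cub(x0,x1,w,z0,z1): return [[x,y,z] for x in(x0,x1) for y in(-w/2,w/2) for z in(z0,z1)]
BOX=[[-.109,y,z] for y in(-.0415,.0415) for z in(0,.058)]+[[.109,y,z] for y in(-.0415,.0415) for z in(0,.058)]
LID=cub(-.1065,.1065,.068,0,.007)
def fit(model,masks,p0):
    S=8
    def cost(p):
        c=0
        for m,k in masks:
            h=cv2.convexHull(proj(m,pts(p,model)).astype(np.float32))
            im=np.zeros(k.shape,np.uint8);cv2.fillConvexPoly(im,np.round(h*256).astype(np.int32),255,cv2.LINE_AA,8)
            c+=np.abs(im/255.-k).sum()/k.sum()
        return c
    best=min((minimize(cost,p0,method="Nelder-Mead",options=dict(initial_simplex=np.array(p0)+np.array([[0,0,0],[d,0,0],[0,d,0],[0,0,8*d]]),xatol=1e-5,fatol=1e-5)) for d in(.01,-.01,.004)),key=lambda r:r.fun)
    return best.x,best.fun
def hullmask(k):
    k=k.astype(np.uint8);n,l,st,_=cv2.connectedComponentsWithStats(k);i=1+st[1:,4].argmax()
    out=np.zeros(k.shape,np.uint8);cv2.fillConvexPoly(out,cv2.convexHull(np.argwhere(l==i)[:,::-1].astype(np.int32)),1);return out.astype(float)
def report(dst=None,yawx=None):
    s=status.get_state();r=R.from_quat(s["eef_rot"]).as_matrix();print("t",round(s["time"],2),"tcp",np.round(s["eef_pos"],4),"tool x yaw",round(np.degrees(np.arctan2(r[1,0],r[0,0])),2),"zaxis",np.round(r[:,2],3),"F",np.round(s["force"],1),"w",round(s["gripper_width"],4),"g",s["grasp_force"])
    if dst is not None:
        d=r.T@(np.array(dst)-s["eef_pos"]);print("shift units",np.round(d/.05,3))
    if yawx is not None:
        e=(yawx-np.degrees(np.arctan2(r[1,0],r[0,0]))+180)%360-180;print("turn about tool z units",round(-e/8,3))
E
python3 - <<'E'
from h import *
ms={}
for c in["top","side"]:
    viewer.capture(c);m=viewer.camera_model(c)
    for t in["box","lid","stamp"]:
        for d in regions_of(c,t)[:4]:
            k=d["pixels"];v=np.argwhere(k).mean(0)[::-1];print(c,t,round(d["confidence"],2),k.sum(),v.round(1))
            if t!="stamp":ms.setdefault(t,[]).append((c,m,k))
            else: print(ray(m,v,.03).round(4))
for t,M,p0 in(("box",BOX,[.535,.15,1.5]),("lid",LID,[.455,-.278,1.5])):
    sel=[]
    for c,m,k in ms[t]:
        u=proj(m,[[p0[0],p0[1],.02]])[0]
        if np.hypot(*(np.argwhere(k).mean(0)[::-1]-u))<25 and c not in[x[0] for x in sel]: sel.append((c,m,hullmask(k)))
    for s in[sel]+[[x] for x in sel]:
        p,f=fit(M,[(m,k) for _,m,k in s],p0);print(t,[x[0] for x in s],p[:2].round(4),np.degrees(p[2]).round(2),round(f,3))
print(np.round(viewer.camera_model("wrist")["cam_to_world"],3))
report([.672,-.105,.2],0)
E
```

```text
top box 0.68 3252 [253.5 267.9]
top lid 0.63 2291 [422.3 300.5]
top lid 0.4 1801 [422.8 215.8]
top stamp 0.63 263 [313.2 214.8]
[ 0.6695 -0.004   0.03  ]
top stamp 0.62 297 [355.1 213.1]
[ 0.6737 -0.1107  0.03  ]
side box 0.81 5784 [308.4 300.5]
side box 0.28 1561 [453.9 229.6]
side lid 0.86 1500 [454.5 229.2]
side stamp 0.86 447 [308.3 240.8]
[0.6581 0.0057 0.03  ]
side stamp 0.85 384 [336.3 220.4]
[ 0.6632 -0.0992  0.03  ]
box ['top', 'side'] [0.534  0.1405] 96.5 0.065
box ['top'] [0.5345 0.1415] 96.2 0.031
box ['side'] [0.5339 0.1383] 96.91 0.02
lid ['top', 'side'] [ 0.4533 -0.2805] 80.06 0.176
lid ['top'] [ 0.4537 -0.2786] 79.97 0.04
lid ['side'] [ 0.4519 -0.2881] 80.81 0.109
[[ 0.393  0.887  0.242  0.305]
 [-0.92   0.379  0.103 -0.547]
 [-0.    -0.263  0.965  0.373]
 [ 0.     0.     0.     1.   ]]
t 1.6 tcp [ 0.245  -0.5749  0.2313] tool x yaw 23.08 zaxis [ 0.  0. -1.] F [0.6 0.5 0.5] w 0.0855 g 0.0
shift units [11.54  -5.299  0.626]
turn about tool z units 2.885
```

```bash
python3 -m creep '[[0.82,-0.38,0,0,0,0,85],[0.82,-0.38,0,0,0,0,85],[0.82,-0.38,0,0,0,0,85],[0.82,-0.38,0,0,0,0,85],[0.82,-0.38,0,0,0,0,85]]'
python3 -m creep '[[0.82,-0.38,0,0,0,0,85],[0.82,-0.38,0,0,0,0,85],[0.82,-0.38,0,0,0,0,85],[0.82,-0.38,0,0,0,0,85],[0.82,-0.38,0,0,0,0,85]]'
python3 -m creep '[[0.82,-0.38,0,0,0,0,85],[0.82,-0.38,0,0,0,0,85],[0.82,-0.38,0,0,0,0.7,85],[0,0,0,0,0,0.7,85],[0,0,0,0,0,0.7,85]]'
python3 - <<'E'
from h import *
import time
im=viewer.capture("wrist");m=viewer.camera_model("wrist");cv2.imwrite("pics/w1.png",im[:,:,::-1])
for d in boxes_of("wrist","stamp"):print(np.round(d["at"],4),d["confidence"])
for d in regions_of("wrist","stamp"):
    k=d["pixels"];v=np.argwhere(k).mean(0)[::-1];(c,_,_)=cv2.fitEllipse(cv2.convexHull(np.argwhere(k)[:,::-1].astype(np.int32)));print(d["confidence"],k.sum(),v,c,ray(m,c,.03))
report([.671,-.106,.1],6.3)
E
```

```text
time: 2.1
eef_pos: [0.3974, -0.4057, 0.2316]
eef_rot: [0.98, 0.2, 0.0, 0.0]
force: [0.0, 0.2, -0.4]
gripper_width: 0.0852
grasp_force: 0.0
time: 2.6
eef_pos: [0.5487, -0.238, 0.2316]
eef_rot: [0.98, 0.2, 0.0, 0.0]
force: [2.0, -1.3, 0.0]
gripper_width: 0.0852
grasp_force: 0.0
time: 3.1
eef_pos: [0.6394, -0.1363, 0.2307]
eef_rot: [0.999, 0.055, -0.0, -0.001]
force: [0.4, -0.7, 0.4]
gripper_width: 0.0848
grasp_force: 0.0
[ 0.6744 -0.1073  0.034 ] 0.85
[ 0.6783 -0.0107  0.0328] 0.64
0.93 1992 [306.90160643 169.79066265] (307.0660400390625, 169.77273559570312) [ 0.67513667 -0.11213356  0.03      ]
0.9 2490 [193.5124498  160.35742972] (193.5156707763672, 160.37680053710938) [ 0.67295772 -0.00740394  0.03      ]
0.28 16018 [ 80.97989762 284.79941316] (68.35813903808594, 283.5958557128906) [0.53787064 0.11754898 0.03      ]
t 3.25 tcp [ 0.6385 -0.1388  0.2312] tool x yaw 6.39 zaxis [-0. -0. -1.] F [ 0.5 -0.5  0.5] w 0.0851 g 0.0
shift units [ 0.719 -0.581  2.624]
turn about tool z units 0.012
```

View pics/w1.png

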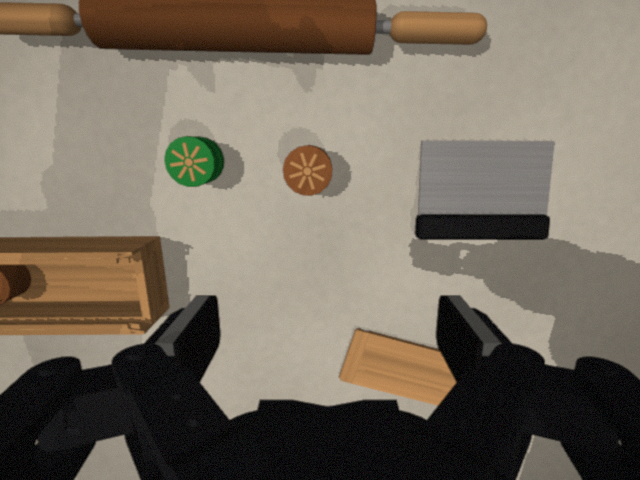

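The brown stamp is at pixel (307,171) and the green decoy at (189,161). The box's low mouth is on the right side of the box, at about (150,285).

```bash
python3 -m creep '[[0.394,-0.235,0.5,0,0,0,85],[0.394,-0.235,0.5,0,0,0,85],[0,0,0.9,0,0,0,85],[0,0,0.9,0,0,0,85],[0,0,0.9,0,0,0,85]]'
python3 -m creep '[[0,0,0.56,0,0,0,85],[0,0,0.3,0,0,0,85],[0,0,0,0,0,0,85]]'
python3 -c "
from h import *
report([.675,-.111,.003],6.3)"
```

```text
time: 3.75
eef_pos: [0.6751, -0.1116, 0.0451]
eef_rot: [0.998, 0.056, 0.0, 0.0]
force: [0.4, 0.0, -0.1]
gripper_width: 0.085
grasp_force: 0.0
time: 4.05
eef_pos: [0.6736, -0.1113, 0.0012]
eef_rot: [0.998, 0.055, -0.002, -0.0]
force: [0.2, 0.7, -0.0]
gripper_width: 0.0853
grasp_force: 0.0
t 4.05 tcp [ 0.6736 -0.1113  0.0012] tool x yaw 6.34 zaxis [-0.004  0.001 -1.   ] F [ 0.2  0.7 -0. ] w 0.0853 g 0.0
shift units [ 0.029 -0.004 -0.037]
turn about tool z units 0.005
```

```bash
python3 -m creep '[[0,0,0,0,0,0,30],[0,0,0,0,0,0,30],[0,0,0,0,0,0,30],[0,0,0,0,0,0,30],[0,0,0,0,0,0,30]]'
python3 -m creep '[[0,0,-0.1,0,0,0,30],[0,0,-0.5,0,0,0,30],[0,0,-0.9,0,0,0,30],[0,0,-0.9,0,0,0,30],[0,0,0,0,0,0,30]]'
python3 -c "
from h import *
report([.5378,.1067,.13],6.4)"
```

```text
time: 4.55
eef_pos: [0.6769, -0.1113, 0.0061]
eef_rot: [0.998, 0.055, 0.002, 0.0]
force: [-0.8, -0.3, 7.0]
gripper_width: 0.0445
grasp_force: 61.4
time: 5.05
eef_pos: [0.6794, -0.1114, 0.1326]
eef_rot: [0.998, 0.055, 0.007, 0.001]
force: [1.5, 0.7, 0.6]
gripper_width: 0.0445
grasp_force: 61.2
t 5.05 tcp [ 0.6794 -0.1114  0.1326] tool x yaw 6.28 zaxis [ 0.013 -0.002 -1.   ] F [1.5 0.7 0.6] w 0.0445 g 61.19999885559082
shift units [-2.338 -4.645  0.007]
turn about tool z units -0.014
```

```bash
python3 -m creep '[[-0.39,-0.774,0,0,0,0,30],[-0.39,-0.774,0,0,0,0,30],[-0.39,-0.774,0,0,0,0,30],[-0.39,-0.774,0,0,0,0,30],[-0.39,-0.774,0,0,0,0,30]]'
python3 -m creep '[[-0.39,-0.774,0,0,0,0,30],[0,0,0,0,0,0,30],[0,0,0,0,0,0,30]]'
python3 - <<'E'
from h import *
report([.5378,.1067,.08],6.4)
im=viewer.capture("wrist");m=viewer.camera_model("wrist");print(m["fx"],np.round(m["cam_to_world"],4).tolist())
for x in(.5,): pass
for p in([.534,.1405,np.radians(96.4)],):
    for P in([-.109,.0415,.058],[-.109,-.0415,.058],[.109,.0415,.058],[.109,-.0415,.058],[-.101,.0305,.058],[-.101,-.0305,.058],[.101,.0305,.058],[.101,-.0305,.058]):
        u=proj(m,pts(p,[P]))[0];cv2.circle(im,tuple(np.round(u).astype(int).tolist()),3,(255,0,0),1)
cv2.imwrite("pics/w2.png",im[:,:,::-1])
E
```

```text
time: 5.55
eef_pos: [0.556, 0.0719, 0.124]
eef_rot: [0.998, 0.055, 0.001, 0.0]
force: [0.4, 0.7, 0.0]
gripper_width: 0.0445
grasp_force: 61.3
time: 5.85
eef_pos: [0.5331, 0.1082, 0.1241]
eef_rot: [0.998, 0.056, 0.001, 0.0]
force: [0.0, -0.6, 0.0]
gripper_width: 0.0446
grasp_force: 61.3
t 5.85 tcp [0.5331 0.1082 0.1241] tool x yaw 6.46 zaxis [ 0.001  0.    -1.   ] F [ 0.  -0.6  0. ] w 0.0446 g 61.31796598434448
shift units [0.089 0.04  0.883]
turn about tool z units 0.008
364.7135103274888 [[0.1104, 0.9591, 0.2605, 0.5982], [-0.9939, 0.1064, 0.0293, 0.1162], [0.0004, -0.2622, 0.965, 0.2662], [0.0, 0.0, 0.0, 1.0]]
```

View pics/w2.png

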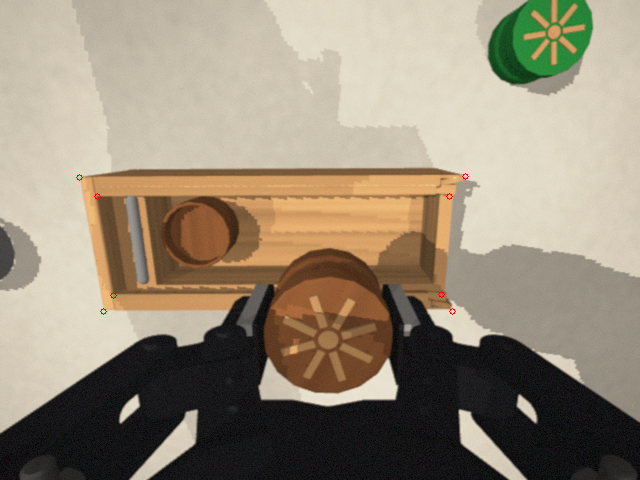

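```bash
python3 -m creep '[[0.1,0.04,0,0,0,0,30],[0,0,0.7,0,0,0,30],[0,0,0.8,0,0,0,30],[0,0,0.4,0,0,0,30],[0,0,0.2,0,0,0,30]]'
python3 -m creep '[[0,0,0.08,0,0,0,30],[0,0,0.03,0,0,0,30],[0,0,0,0,0,0,30]]'
python3 -c "
from h import *
report([.5378,.1067,.011],6.4)"
```

```text
time: 6.4
eef_pos: [0.538, 0.1036, 0.0158]
eef_rot: [0.999, 0.054, -0.002, 0.0]
force: [-0.7, 1.0, -1.0]
gripper_width: 0.0445
grasp_force: 61.3
time: 6.7
eef_pos: [0.5397, 0.1054, 0.0139]
eef_rot: [0.999, 0.055, 0.001, -0.0]
force: [0.9, -0.5, -0.1]
gripper_width: 0.0445
grasp_force: 61.3
t 6.7 tcp [0.5397 0.1054 0.0139] tool x yaw 6.26 zaxis [ 0.002  0.    -1.   ] F [ 0.9 -0.5 -0.1] w 0.0445 g 61.33215308189392
shift units [-0.035 -0.029  0.058]
turn about tool z units -0.018
```

```bash
python3 -m creep '[[-0.03,0,0.02,0,0,0,30],[0,0,0.02,0,0,0,30],[0,0,0,0,0,0,30]]'
python3 -m creep '[[0,0,0.02,0,0,0,30],[0,0,0,0,0,0,30]]'
```

```text
time: 7.0
eef_pos: [0.5373, 0.1054, 0.0112]
eef_rot: [0.998, 0.055, 0.0, -0.0]
force: [0.5, 0.2, -0.1]
gripper_width: 0.0446
grasp_force: 61.3
time: 7.2
eef_pos: [0.5373, 0.1054, 0.011]
eef_rot: [0.998, 0.055, 0.0, 0.0]
force: [-4.5, -1.1, 9.4]
gripper_width: 0.0446
grasp_force: 62.5
```

```bash
python3 -m creep '[[0,0,-0.01,0,0,0,50],[0,0,0,0,0,0,60],[0,0,0,0,0,0,60],[0,0,0,0,0,0,62],[0,0,-0.2,0,0,0,62]]'
python3 -m creep '[[0,0,-0.8,0,0,0,62],[0,0,-0.9,0,0,0,62],[0,0,-0.9,0,0,-0.2,62],[0,0,-0.9,0,0,-1,62],[0,0,0,0,0,-1,62]]'
python3 -m creep '[[0,0,0,0,0,-1,80],[0,0,0,0,0,-1,80],[0,0,0,0,0,-1,80],[0,0,0,0,0,-1,80],[0,0,0,0,0,-1,80]]'
python3 -m creep '[[0,0,0,0,0,-1,80],[0,0,0,0,0,-1,80],[0,0,0,0,0,0,80]]'
python3 - <<'E'
from h import *
im=viewer.capture("top");cv2.imwrite("pics/t2.png",cv2.resize(im[180:340,180:500],(800,400),interpolation=cv2.INTER_CUBIC)[:,:,::-1])
print(status.get_state()["q"]);report([.4395,-.38,.22],80)
E
```

```text
time: 7.7
eef_pos: [0.536, 0.1051, 0.0193]
eef_rot: [0.998, 0.055, -0.001, 0.0]
force: [-0.5, 0.2, -0.6]
gripper_width: 0.0618
grasp_force: 0.0
time: 8.2
eef_pos: [0.5404, 0.1065, 0.2035]
eef_rot: [0.978, 0.21, 0.006, 0.0]
force: [1.5, 1.2, 0.2]
gripper_width: 0.0622
grasp_force: 0.0
time: 8.7
eef_pos: [0.5371, 0.1054, 0.1961]
eef_rot: [0.847, 0.532, 0.0, 0.0]
force: [0.4, -0.1, -0.4]
gripper_width: 0.0801
grasp_force: 0.0
time: 9.0
eef_pos: [0.5371, 0.1053, 0.196]
eef_rot: [0.766, 0.643, 0.0, 0.0]
force: [0.5, 0.6, 0.2]
gripper_width: 0.0801
grasp_force: 0.0
[ 0.1618793   0.27558484 -0.49921789  1.62304402  0.1365037   1.27733168
 -0.54060528]
t 9.05 tcp [0.5371 0.1053 0.1959] tool x yaw 79.71 zaxis [ 0.  0. -1.] F [-0.2  0.4  0.5] w 0.0799 g 0.0
shift units [-9.898 -0.187 -0.485]
turn about tool z units -0.036
```

View pics/t2.png

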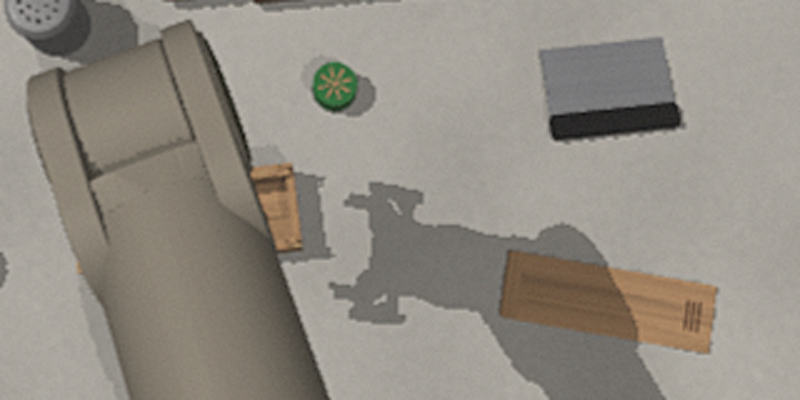

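The arm hides the box here. The lid hasn't moved, with its finger lines at the right end (690,315). I'll move over the lid and recheck both.

```bash
python3 -m creep '[[-0.9,-0.017,0,0,0,0,80],[-0.9,-0.017,0,0,0,0,80],[-0.9,-0.017,0,0,0,0,80],[-0.9,-0.017,0,0,0,0,80],[-0.9,-0.017,0,0,0,0,80]]'
python3 -m creep '[[-0.9,-0.017,0,0,0,0,80],[-0.9,-0.017,0,0,0,0,80],[-0.9,-0.017,0,0,0,0,80],[-0.9,-0.017,0,0,0,0,80],[-0.9,-0.017,0,0,0,0,80]]'
python3 -m creep '[[-0.9,-0.017,0,0,0,0,80],[0,0,0,0,0,0,80],[0,0,0,0,0,0,80]]'
python3 - <<'E'
from h import *
im=viewer.capture("wrist");m=viewer.camera_model("wrist");print(m["fx"],m["cx"],m["cy"])
ds=regions_of("wrist","lid");print([(d["confidence"],d["pixels"].sum()) for d in ds])
p0=[.4537,-.2787,np.radians(80)];best=p0
k=ds[0]["pixels"];p,f=fit(LID,[(m,hullmask(k))],p0);print(p[:2],np.degrees(p[2]),f)
for q,col in((p0,(255,0,0)),(p,(0,255,255))):
    for u in proj(m,pts(q,LID)):cv2.circle(im,tuple(np.round(u).astype(int).tolist()),3,col,1)
im2=viewer.capture("top")[200:320,190:330];im2=cv2.resize(im2,(640,548),interpolation=cv2.INTER_CUBIC)[100:400]
cv2.imwrite("pics/w3.png",cv2.resize(np.vstack([im[80:],im2]),(546,598),interpolation=cv2.INTER_AREA)[:,:,::-1])
report([.4395,-.3598,.1],80)
E
```

```text
time: 9.55
eef_pos: [0.4928, -0.1171, 0.1959]
eef_rot: [0.768, 0.64, 0.0, 0.0]
force: [-0.2, 0.3, -0.9]
gripper_width: 0.0804
grasp_force: 0.0
time: 10.05
eef_pos: [0.4491, -0.3379, 0.1959]
eef_rot: [0.768, 0.64, 0.0, 0.0]
force: [0.4, 0.3, -0.1]
gripper_width: 0.0801
grasp_force: 0.0
time: 10.35
eef_pos: [0.4402, -0.3814, 0.1952]
eef_rot: [0.769, 0.64, 0.0, -0.0]
force: [0.9, 0.9, 0.5]
gripper_width: 0.0801
grasp_force: 0.0
364.7135103274888 327.7580037192783 239.58412322111496
[(0.92, np.int64(17597))]
[ 0.45288603 -0.27633567] 80.20407386149071 0.014066799786135935
t 10.5 tcp [ 0.4418 -0.3788  0.1955] tool x yaw 79.92 zaxis [ 0.001  0.001 -1.   ] F [-0.   0.1  0.2] w 0.0799 g 0.0
shift units [ 0.364 -0.113  1.911]
turn about tool z units -0.01
```

View pics/w3.png

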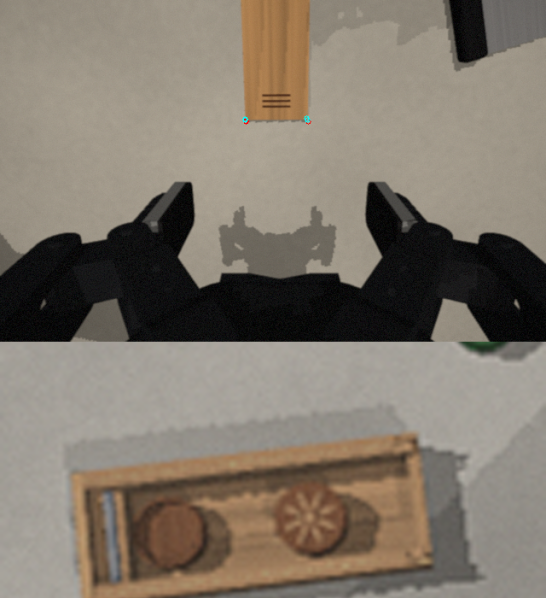

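The lower half shows the stamp upright with its flower up at the middle of the free space, around (312,518), and the mate at (175,535). The lid tail fit, at (245,119) to (307,119), lies on the edge. Now I'll approach the lid.

```bash
python3 -m creep '[[0.21,-0.07,0.5,0,0,-0.035,76],[0.21,-0.07,0.9,0,0,0,76],[0,0,0.9,0,0,0,76],[0,0,0.6,0,0,0,76],[0,0,0.3,0,0,0,76]]'
python3 -m creep '[[0,0,0.3,0,0,0,76],[0,0,0,0,0,0,76],[0,0,0,0,0,0,76]]'
python3 - <<'E'
from h import *
im=viewer.capture("wrist");m=viewer.camera_model("wrist")
p=[.4529,-.2763,np.radians(80.2)]
for d in regions_of("wrist","lid")[:1]:
    q,f=fit(LID,[(m,hullmask(d["pixels"]))],p);print(q,np.degrees(q[2]),f)
report([.4389,-.3571,0],80.2)
E
```

```text
time: 11.0
eef_pos: [0.4369, -0.3558, 0.0327]
eef_rot: [0.765, 0.644, -0.0, -0.002]
force: [-0.2, 0.5, -0.1]
gripper_width: 0.0761
grasp_force: 0.0
time: 11.3
eef_pos: [0.4386, -0.3588, 0.0214]
eef_rot: [0.765, 0.644, 0.0, 0.001]
force: [-0.1, -0.5, 0.3]
gripper_width: 0.0762
grasp_force: 0.0
[ 0.45290762 -0.2782504   1.39299484] 79.81272533168729 0.005578718335628329
t 11.4 tcp [ 0.4387 -0.3592  0.0219] tool x yaw 80.15 zaxis [ 0.002 -0.002 -1.   ] F [0.1 0.3 0.2] w 0.076 g 0.0
shift units [ 0.043 -0.005  0.439]
turn about tool z units -0.006
```

```bash
python3 -m creep '[[0,0,0.3,0,0,0.03,76],[0,0,0.06,0,0,0,76],[0,0,0,0,0,0,76]]'
python3 -m creep '[[0,0,0.06,0,0,0,76],[0,0,0,0,0,0,76]]'
python3 -m creep '[[0,0,0.06,0,0,0,76],[0,0,0,0,0,0,76]]'
```

```text
time: 11.7
eef_pos: [0.437, -0.358, 0.0014]
eef_rot: [0.767, 0.642, -0.0, -0.001]
force: [-0.4, 0.0, -0.2]
gripper_width: 0.0758
grasp_force: 0.0
time: 11.9
eef_pos: [0.4376, -0.3584, -0.0009]
eef_rot: [0.766, 0.642, 0.0, -0.0]
force: [0.3, 0.0, 0.7]
gripper_width: 0.076
grasp_force: 0.0
time: 12.1
eef_pos: [0.4376, -0.3583, -0.004]
eef_rot: [0.766, 0.642, 0.0, -0.0]
force: [0.2, 0.1, 0.1]
gripper_width: 0.0759
grasp_force: 0.0
```

```bash
python3 -m creep '[[0,0,0.04,0,0,0,76],[0,0,0,0,0,0,74],[0,0,0,0,0,0,72],[0,0,0,0,0,0,72]]'
python3 -m creep '[[0,0,0,0,0,0,60],[0,0,0,0,0,0,60],[0,0,0,0,0,0,60],[0,0,0,0,0,0,60]]'
```

```text
time: 12.5
eef_pos: [0.4378, -0.3585, -0.0056]
eef_rot: [0.766, 0.642, 0.0, 0.0]
force: [1.0, 0.4, -0.2]
gripper_width: 0.0722
grasp_force: 0.0
time: 12.9
eef_pos: [0.4381, -0.3587, -0.0051]
eef_rot: [0.766, 0.642, 0.0, 0.0]
force: [-1.6, 0.1, 5.6]
gripper_width: 0.0653
grasp_force: 66.8
```

```bash
python3 -m creep '[[0,0,-0.1,0,0,0,60],[0,0,-0.3,0,0,0,60],[0,0,-0.6,0,0,0,60],[0,0,-0.3,0,0,0,60],[0,0,0,0,0,0,60]]'
python3 - <<'E'
from h import *
im=viewer.capture("wrist");m=viewer.camera_model("wrist")
s=status.get_state();Rt=R.from_quat(s["eef_rot"]).as_matrix();T=np.array(s["eef_pos"])
cv2.imwrite("pics/w4.png",im[:,:,::-1])
# lid in tool frame: x offset +.082, underside 5.1mm behind TCP
L=np.array(LID)
for pitch in(0,2,-2):
    a=np.radians(pitch);P=np.c_[(L[:,0]+.082),L[:,1],-.0051-L[:,2]];P=P@R.from_euler("y",a).as_matrix().T
    print(pitch,proj(m,P@Rt.T+T).round(0).astype(int).tolist())
ms=[(c,viewer.capture(c),viewer.camera_model(c)) for c in("side",)]
for c,i,mm in ms:
    cv2.imwrite("pics/s4.png",cv2.resize(i[150:300,350:550],(800,600),interpolation=cv2.INTER_CUBIC)[:,:,::-1])
report([0.4391,-.3559,.06],96.4)
E
```

```text
time: 13.4
eef_pos: [0.4394, -0.3598, 0.0626]
eef_rot: [0.767, 0.642, 0.001, 0.003]
force: [1.0, -0.1, -1.2]
gripper_width: 0.066
grasp_force: 66.6
0 [[253, 364], [249, 374], [411, 364], [415, 374], [212, -311], [203, -343], [458, -311], [467, -343]]
2 [[253, 363], [250, 374], [411, 363], [414, 374], [204, -340], [194, -375], [467, -340], [477, -375]]
-2 [[252, 365], [249, 375], [412, 365], [415, 375], [219, -284], [211, -314], [450, -284], [459, -314]]
t 13.5 tcp [ 0.4377 -0.3585  0.0594] tool x yaw 79.92 zaxis [ 0. -0. -1.] F [-0.3  0.5 -1.3] w 0.0656 g 66.61897659301758
shift units [ 0.056  0.019 -0.012]
turn about tool z units -2.06
```

View pics/w4.png

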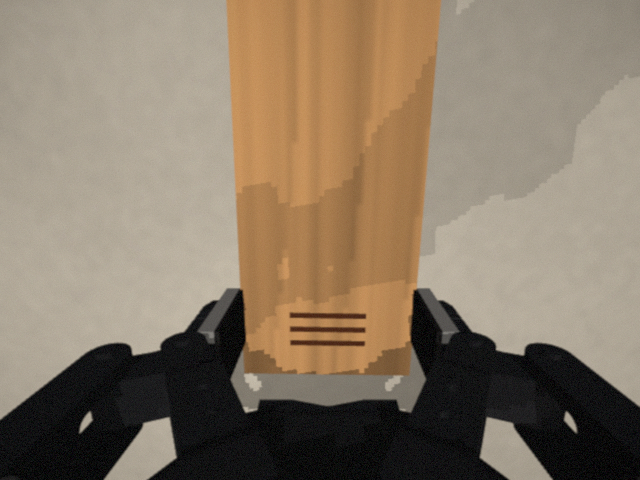

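The wrist view shows the lid centred between the pads, edges at 245 and 411 on row 374, and held level. I'll carry it to just before the mouth and check its alignment there.

```bash
python3 -m creep '[[0,0,0,0,0,-0.69,60],[0,0,0,0,0,-0.69,60],[0,0,0,0,0,-0.68,60],[0.507,0.434,0,0,0,0,60],[0.507,0.434,0,0,0,0,60]]'
python3 -m creep '[[0.507,0.434,0,0,0,0,60],[0.507,0.434,0,0,0,0,60],[0.507,0.434,0,0,0,0,60],[0.507,0.434,0,0,0,0,60],[0.507,0.434,0,0,0,0,60]]'
python3 -m creep '[[0,0,0,0,0,0,60],[0,0,0,0,0,0,60],[0,0,0,0,0,0,60]]'
python3 - <<'E'
from h import *
s=status.get_state();Rt=R.from_quat(s["eef_rot"]).as_matrix();T=np.array(s["eef_pos"]);z0=T[2]+.0051
report([.5688,-.1651,.0394],96.4)
LZ=np.array(LID)+[0,0,z0];yaw=np.arctan2(Rt[1,0],Rt[0,0])
pn=[T[0]+.082*np.cos(yaw),T[1]+.082*np.sin(yaw),yaw];print("nominal lid",np.round(pn[:2],4),np.degrees(yaw))
for c in("wrist","side","top"):
    im=viewer.capture(c);m=viewer.camera_model(c)
    if c!="wrist":
        for d in regions_of(c,"box")[:1]:
            q,f=fit(BOX,[(m,hullmask(d["pixels"]))],[.5345,.1405,np.radians(96.4)]);print(c,"box",q[:2].round(4),np.degrees(q[2]).round(2),round(f,3))
    for d in regions_of(c,"lid")[:2]:
        u=proj(m,[pn[:2]+[z0]])[0];v=np.argwhere(d["pixels"]).mean(0)[::-1]
        q,f=fit(LZ,[(m,hullmask(d["pixels"]))],pn);print(c,"lid",round(d["confidence"],2),d["pixels"].sum(),(v-u).round(),q[:2].round(4),np.degrees(q[2]).round(2),round(f,3))
    if c=="side":
        for q,M,col in((pn,LZ,(255,0,0)),([.5345,.1405,np.radians(96.4)],np.array(cub(-.109,.109,.083,.058,.058)+cub(-.109,-.109,.071,.043,.053)),(0,0,255))):
            for u in proj(m,pts(q,M)):cv2.circle(im,tuple(np.round(u*16).astype(int).tolist()),24,col,1,cv2.LINE_AA,4)
        cv2.imwrite("pics/s5.png",cv2.resize(im[170:370,240:500],(780,600),interpolation=cv2.INTER_CUBIC)[:,:,::-1])
E
```

```text
time: 14.0
eef_pos: [0.4739, -0.3033, 0.0577]
eef_rot: [0.668, 0.744, -0.0, -0.001]
force: [0.2, 0.5, -0.4]
gripper_width: 0.0656
grasp_force: 66.6
time: 14.5
eef_pos: [0.5685, -0.1638, 0.0577]
eef_rot: [0.667, 0.745, -0.001, -0.001]
force: [-0.4, -0.1, -0.9]
gripper_width: 0.0657
grasp_force: 66.6
time: 14.8
eef_pos: [0.5677, -0.1662, 0.0582]
eef_rot: [0.667, 0.745, -0.001, -0.001]
force: [-0.5, -0.1, -1.5]
gripper_width: 0.0656
grasp_force: 66.6
t 14.8 tcp [ 0.5677 -0.1662  0.0582] tool x yaw 96.33 zaxis [-0.002 -0.    -1.   ] F [-0.5 -0.1 -1.5] w 0.0656 g 66.61263942718506
shift units [0.019 0.025 0.376]
turn about tool z units -0.008
nominal lid [ 0.5587 -0.0847] 96.33370863873026
wrist lid 0.88 70709 [-1. 78.] [ 0.5586 -0.0846] 95.41 0.008
side box [0.5345 0.1373] 97.09 0.032
side lid 0.96 1897 [-1. -0.] [ 0.5592 -0.0908] 95.83 0.059
top box [0.5344 0.1428] 96.3 0.038
top lid 0.91 1993 [-8.  0.] [ 0.5596 -0.0836] 95.52 0.274
```

View pics/s5.png

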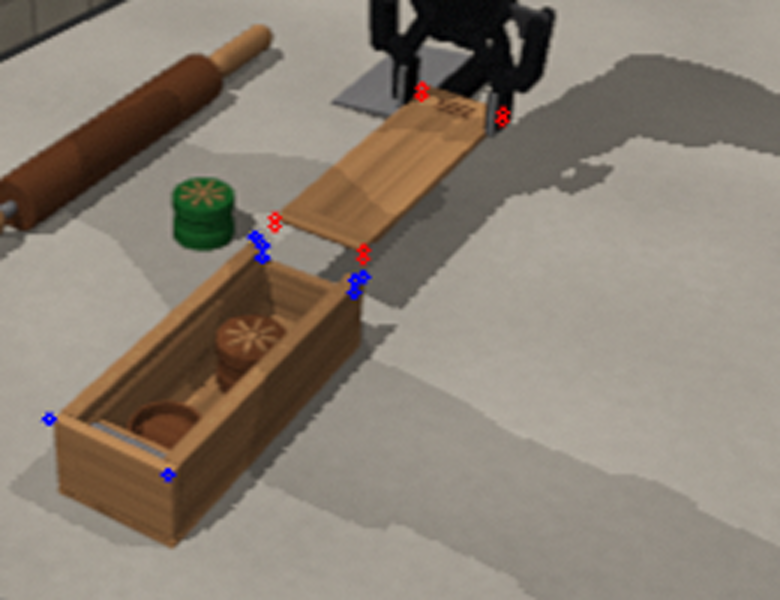

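The side view shows the lid level. Its nose corners are at (278,220) and (360,250), about 1 cm short of the mouth, and the stamp is upright in the box. The cameras agree that the lid sits about 0.8° off the tool yaw, so I'll correct that, lower it and enter slowly.

```bash
python3 -m creep '[[0,0.042,0.2,0,0,-0.106,60],[0,0,0.17,0,0,0,60],[0,0,0,0,0,0,60],[0.1,0,0,0,0,0,60],[0.1,0,0,0,0,0,60]]'
python3 -m creep '[[0.1,0,0,0,0,0,60],[0.08,0,0,0,0,0,60],[0,0,0,0,0,0,60]]'
python3 -m creep '[[0.1,0,0,0,0,0,60],[0,0,0,0,0,0,60]]'
python3 - <<'E'
from h import *
report()
im=viewer.capture("side");m=viewer.camera_model("side")
i2=viewer.capture("top")
a=cv2.resize(im[220:300,290:390],(500,400),interpolation=cv2.INTER_CUBIC);b=cv2.resize(i2[235:305,240:340],(300,210),interpolation=cv2.INTER_CUBIC)
o=np.zeros((400,800,3),np.uint8);o[:,:500]=a;o[:210,500:]=b
cv2.imwrite("pics/s6.png",o[:,:,::-1])
E
```

```text
time: 15.7
eef_pos: [0.5697, -0.1546, 0.0408]
eef_rot: [0.661, 0.75, 0.0, -0.0]
force: [0.8, 0.5, -0.5]
gripper_width: 0.0656
grasp_force: 66.6
time: 16.0
eef_pos: [0.5687, -0.1449, 0.0411]
eef_rot: [0.66, 0.751, 0.0, 0.0]
force: [0.3, -0.2, -0.5]
gripper_width: 0.0655
grasp_force: 66.6
time: 16.2
eef_pos: [0.568, -0.1403, 0.0409]
eef_rot: [0.661, 0.751, 0.0, -0.0]
force: [-0.1, -0.1, -1.2]
gripper_width: 0.0657
grasp_force: 66.6
t 16.2 tcp [ 0.568  -0.1403  0.0409] tool x yaw 97.29 zaxis [ 0.  0. -1.] F [-0.1 -0.1 -1.2] w 0.0657 g 66.61020398139954
```

View pics/s6.png

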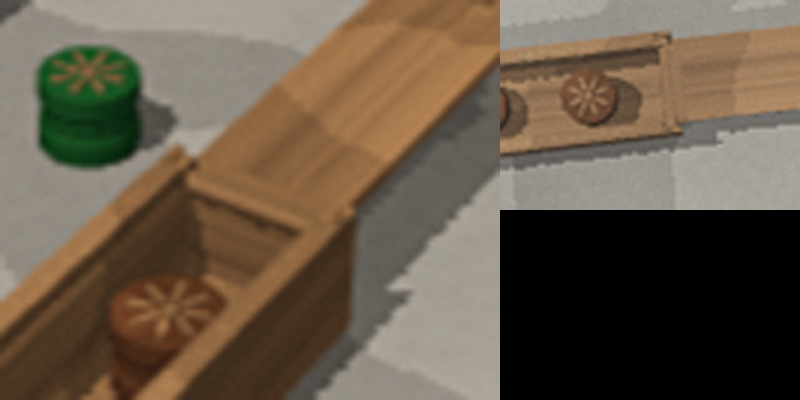

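The nose has entered between the lips at the mouth with no contact force. I'll continue slowly along the box axis.

```bash
python3 -m creep '[[0.05,0,0.03,0,0,0,60],[0.15,0.003,0,0,0,0,60],[0,0,0,0,0,0,60]]'
python3 -m creep '[[0.15,0.003,0,0,0,0,60],[0.15,0.003,0,0,0,0,60],[0,0,0,0,0,0,60]]'
```

```text
time: 16.6
eef_pos: [0.5667, -0.1294, 0.0392]
eef_rot: [0.66, 0.751, 0.0, -0.0]
force: [-0.7, 1.0, 0.1]
gripper_width: 0.066
grasp_force: 66.6
time: 16.9
eef_pos: [0.5653, -0.1142, 0.0394]
eef_rot: [0.66, 0.751, 0.0, -0.0]
force: [-0.5, -0.0, -0.7]
gripper_width: 0.0655
grasp_force: 66.6
```

```bash
python3 -m creep '[[0.2,0.003,0,0,0,0,60],[0.2,0.003,0,0,0,0,60],[0.1,0.0015,0,0,0,0,60],[0,0,0,0,0,0,60]]'
python3 -m creep '[[0.2,0.003,0,0,0,0,60],[0.2,0.003,0,0,0,0,60],[0.1,0.0015,0,0,0,0,60],[0,0,0,0,0,0,60]]'
```

```text
time: 17.3
eef_pos: [0.5624, -0.0898, 0.0394]
eef_rot: [0.66, 0.751, 0.0, -0.0]
force: [-0.3, -0.7, -0.1]
gripper_width: 0.0656
grasp_force: 66.6
time: 17.7
eef_pos: [0.5596, -0.065, 0.0394]
eef_rot: [0.66, 0.751, 0.0, -0.0]
force: [0.3, -0.4, -1.6]
gripper_width: 0.0659
grasp_force: 66.6
```

```bash
python3 -m creep '[[0.2,0.003,0,0,0,0,60],[0.2,0.003,0,0,0,0,60],[0.1,0.0015,0,0,0,0,60],[0,0,0,0,0,0,60]]'
python3 -m creep '[[0.2,0.003,0,0,0,0,60],[0.2,0.003,0,0,0,0,60],[0,0,0,0,0,0,60]]'
```

```text
time: 18.1
eef_pos: [0.5568, -0.0402, 0.0394]
eef_rot: [0.66, 0.751, 0.0, -0.0]
force: [-0.4, 0.6, -0.5]
gripper_width: 0.0657
grasp_force: 66.6
time: 18.4
eef_pos: [0.5545, -0.0193, 0.0394]
eef_rot: [0.66, 0.751, 0.0, -0.0]
force: [-0.5, 0.6, 0.6]
gripper_width: 0.0654
grasp_force: 66.6
```

```bash
python3 -m creep '[[0,0,0.02,0,0,0,60],[0,0,0,0,0,0,70],[0,0,0,0,0,0,80],[0,0,0,0,0,0,80]]'
python3 -m creep '[[0,0,-0.3,0,0,0,80],[0,0,-0.6,0,0,0,80],[-0.4,0,-0.3,0,0,0,80],[-0.6,0,0,0,0,0,40],[0,0,0,0,0,0,0]]'
python3 -m creep '[[0,0,0,0,0,0,0],[0,0,0,0,0,0,0],[0,0,0,0,0,0,0]]'
python3 - <<'E'
from h import *
report()
im=viewer.capture("wrist");m=viewer.camera_model("wrist")
cv2.imwrite("pics/w7.png",im[:,:,::-1])
LZ=np.array(LID)+[0,0,.043]
for d in regions_of("wrist","lid")[:1]:
    for p0 in([.545,.061,np.radians(96.4)],):
        q,f=fit(LZ,[(m,hullmask(d["pixels"]))],p0);print(q[:2],np.degrees(q[2]),f)
    t=pts([.545,.061,np.radians(96.4)],[[-.1065,-.034,.05],[-.1065,.034,.05]]);print(t,proj(m,t))
E
```

```text
time: 18.8
eef_pos: [0.5547, -0.0223, 0.0384]
eef_rot: [0.661, 0.75, 0.0, 0.0]
force: [-0.1, 0.8, 0.6]
gripper_width: 0.0798
grasp_force: 0.0
time: 19.3
eef_pos: [0.5618, -0.077, 0.1003]
eef_rot: [0.663, 0.748, -0.0, 0.002]
force: [-0.8, -0.2, -0.1]
gripper_width: 0.0524
grasp_force: 0.0
time: 19.6
eef_pos: [0.5609, -0.0702, 0.0985]
eef_rot: [0.66, 0.751, 0.0, -0.0]
force: [0.2, -0.1, -0.5]
gripper_width: 0.0069
grasp_force: 0.0
t 19.6 tcp [ 0.5609 -0.0702  0.0985] tool x yaw 97.35 zaxis [-0.     0.001 -1.   ] F [ 0.2 -0.1 -0.5] w 0.0069 g 0.0
[0.54407599 0.06021419] 96.35096884697519 0.02122012271436857
[[ 0.59065955 -0.04104634  0.05      ]
 [ 0.52308333 -0.04862623  0.05      ]] [[392.1898697  224.78794608]
 [265.14374689 222.65984715]]
```

View pics/w7.png

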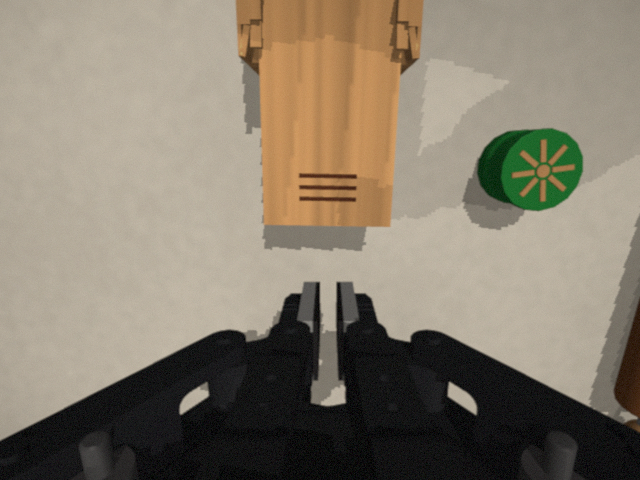

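The lid is seated straight in the grooves and the mouth is at row 50. Its tail edge is at row 226 and the closed fingers are just behind it. I'll lower and push.

```bash
python3 -m creep '[[-0.05,-0.03,0.6,0,0,0.12,0],[0,0,0.4,0,0,0,0],[0,0,0.15,0,0,0,0],[0,0,0,0,0,0,0]]'
python3 -m creep '[[0.15,0,0,0,0,0,0],[0.15,0,0,0,0,0,0],[0.1,0,0,0,0,0,0],[0,0,0,0,0,0,0]]'
python3 -m creep '[[0.2,0,0,0,0,0,0],[0.2,0,0,0,0,0,0],[0.1,0,0,0,0,0,0],[0,0,0,0,0,0,0]]'
python3 -c "
from h import *
report()"
```

```text
time: 20.1
eef_pos: [0.559, -0.0736, 0.0398]
eef_rot: [0.667, 0.745, -0.001, -0.001]
force: [0.6, 0.0, 0.3]
gripper_width: 0.0001
grasp_force: 0.0
time: 20.5
eef_pos: [0.558, -0.0526, 0.0416]
eef_rot: [0.666, 0.746, 0.001, 0.0]
force: [0.3, -0.2, -0.1]
gripper_width: -0.0001
grasp_force: 0.0
time: 20.9
eef_pos: [0.5547, -0.0278, 0.0409]
eef_rot: [0.666, 0.746, 0.0, -0.0]
force: [0.2, -0.4, 0.9]
gripper_width: -0.0001
grasp_force: 0.0
t 20.9 tcp [ 0.5547 -0.0278  0.0409] tool x yaw 96.41 zaxis [ 0.     0.001 -1.   ] F [ 0.2 -0.4  0.9] w -0.0001 g 0.0
```

```bash
python3 -m creep '[[0.2,0,0,0,0,0,0],[0.2,0,0,0,0,0,0],[0.1,0,0,0,0,0,0],[0,0,0,0,0,0,0]]'
python3 -m creep '[[0.08,0,0,0,0,0,0],[0.08,0,0,0,0,0,0],[0,0,0,0,0,0,0]]'
python3 -m creep '[[0.06,0,0,0,0,0,0],[0.06,0,0,0,0,0,0],[0,0,0,0,0,0,0]]'
python3 -m creep '[[0.06,0,0,0,0,0,0],[0.04,0,0,0,0,0,0],[0,0,0,0,0,0,0]]'
```

```text
time: 21.3
eef_pos: [0.552, -0.003, 0.0409]
eef_rot: [0.667, 0.745, 0.0, -0.0]
force: [-0.5, 0.3, 0.8]
gripper_width: -0.0001
grasp_force: 0.0
time: 21.6
eef_pos: [0.5512, 0.004, 0.0408]
eef_rot: [0.667, 0.745, 0.0, -0.0]
force: [-0.4, 0.9, 0.3]
gripper_width: -0.0
grasp_force: 0.0
time: 21.9
eef_pos: [0.5508, 0.0065, 0.0408]
eef_rot: [0.668, 0.744, -0.001, 0.001]
force: [0.2, -7.0, -0.2]
gripper_width: 0.0002
grasp_force: 3.7
time: 22.2
eef_pos: [0.5502, 0.0118, 0.0408]
eef_rot: [0.668, 0.744, -0.001, 0.001]
force: [0.4, -6.9, 0.3]
gripper_width: -0.0002
grasp_force: 3.3
```

```bash
python3 -m creep '[[0.06,0,0,0,0,0,0],[0.04,0,0,0,0,0,0],[0,0,0,0,0,0,0]]'
python3 -m creep '[[0.06,0,0,0,0,0,0],[0.04,0,0,0,0,0,0],[0,0,0,0,0,0,0]]'
```

```text
time: 22.5
eef_pos: [0.5497, 0.0186, 0.0409]
eef_rot: [0.667, 0.745, -0.0, 0.0]
force: [0.8, -4.8, -0.3]
gripper_width: 0.0002
grasp_force: 2.1
time: 22.8
eef_pos: [0.5498, 0.0189, 0.041]
eef_rot: [0.669, 0.743, -0.002, 0.002]
force: [2.6, -15.4, 0.3]
gripper_width: -0.0002
grasp_force: 7.9
```

```bash
python3 -m creep '[[0.05,0,0,0,0,0,0],[0.03,0,0,0,0,0,0],[0,0,0,0,0,0,0]]'
python3 -m creep '[[-0.3,0,0,0,0,0,0],[-0.5,0,0,0,0,0,0],[-0.5,0,-0.6,0,0,0,0],[-0.5,0,-0.9,0,0,0,0],[-0.5,0,-0.9,0,0,0,0]]'
python3 -m creep '[[-0.8,0,-0.3,0,0,0,0],[-0.8,0,0,0,0,0,0],[-0.8,0,0,0,0,0,0],[-0.8,0,0,0,0,0,0],[0,0,0,0,0,0,0]]'
python3 - <<'E'
from h import *
report()
i1=viewer.capture("side");i2=viewer.capture("top")
o=np.zeros((600,800,3),np.uint8);o[:,:480]=cv2.resize(i1[240:360,250:370],(480,600),interpolation=cv2.INTER_CUBIC)[:, :480]
o[:240,480:]=cv2.resize(i2[225:305,195:315],(320,240),interpolation=cv2.INTER_CUBIC)
o[260:500,480:]=cv2.resize(i2[120:360,150:470],(320,240))
cv2.imwrite("pics/f.png",o[:,:,::-1])
for t in("ring_cutter","scraper","rolling_pin"):print(t,[np.round(d["at"],3).tolist() for d in boxes_of("top",t)[:1]])
m=viewer.camera_model("top")
for d in regions_of("top","lid")[:1]:
    q,f=fit(np.array(LID)+[0,0,.043],[(m,hullmask(d["pixels"]))],[.535,.133,np.radians(96.4)]);print(q,f)
E
```

```text
time: 23.1
eef_pos: [0.5497, 0.0191, 0.0409]
eef_rot: [0.67, 0.742, -0.003, 0.004]
force: [3.8, -24.8, -0.4]
gripper_width: 0.0
grasp_force: 12.5
time: 23.6
eef_pos: [0.5604, -0.0843, 0.1591]
eef_rot: [0.667, 0.745, 0.0, -0.001]
force: [1.8, 0.2, -0.4]
gripper_width: -0.0001
grasp_force: 0.0
time: 24.1
eef_pos: [0.5771, -0.2507, 0.1724]
eef_rot: [0.67, 0.742, -0.001, 0.0]
force: [0.3, -0.2, -0.4]
gripper_width: 0.0002
grasp_force: 0.0
t 24.1 tcp [ 0.5771 -0.2507  0.1724] tool x yaw 95.82 zaxis [-0.001 -0.002 -1.   ] F [ 0.3 -0.2 -0.4] w 0.0002 g 0.0
ring_cutter [[0.49, 0.376, 0.026]]
scraper [[0.679, -0.258, 0.008]]
rolling_pin [[0.784, -0.034, 0.04]]
[0.53690975 0.13757849 1.68250046] 0.11452464046667678
```

View pics/f.png

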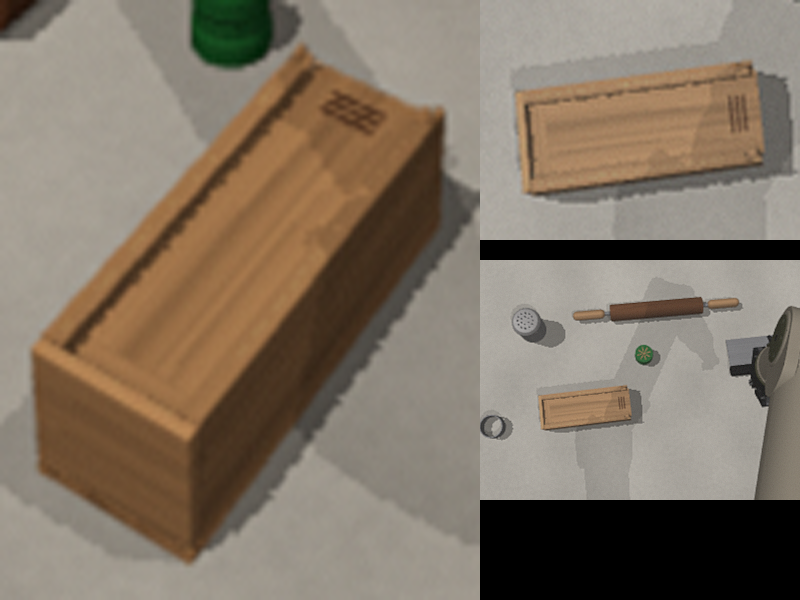

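The lid is fully shut: its nose is against the full-height end wall, and it didn't move under a 25 N push. The finger lines are at the mouth, the other tools are where they were, and the arm is clear.

```bash
python3 -c "
from rig import order
print(order.finish_job())"
```

```text
the job is handed in; nothing more can be done
None
```

The stamp stands carved face up in its box, the lid is pushed over the ridge and fully home, the other tools are where they were, and the job was handed in at about 24 s; no verdict came back.

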